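Free a jammed parts cup from its bench holder

ROBOT

A 7-joint arm with a two-finger parallel gripper is mounted at the origin on a cart in front of the work surface, level with it; the furniture and walls round the work are solid. World frame = base frame: x ahead of the robot, y to its left, z up, the work surface at z = 0. Lengths are in mm, angles in rad, forces in N, time in s.
With the tool pointing down it reaches from about 350 to 900 mm from the base axis. Payload 19.9 kg.
Tool frame: the origin (TCP) lies on the centre line of the jaws, within the pads' length; the fingertips stand robot.tip_reach ahead of it and the grasp point (between the pads) lies 2 mm behind it (robot.tip_reach is the distance from the TCP to the fingertips, in mm); z points along the fingers, y is the line along which they close (so a half turn about z gives the same grasp; the last joint's range is limited). The gripper opens to 94 mm and grips with 3 to 60 N. Pads are 16 mm wide; open, the fingers measure 119 mm over their backs; the gripper's body (75 mm by 177 mm) begins 78 mm behind the grasp point.
Start: joints at [1.081, 0.417, -0.01, 1.614, 0.005, 1.111, -0.053], TCP at [270.606, -563.358, 222.425] pointing down, gripper open.
Joint ranges: [-2.81, 2.81], [-0.39, 2.02], [-1.27, 1.25], [0.06, 2.57], [-1.19, 4.33], [0.19, 2], [-2.82, 2.82]. Speed limits (rad/s): [1.89, 1.89, 2.39, 2.39, 3.01, 3.01, 3.01].

INTERFACE

Orientations are given as a 3x3 rotation matrix whose columns are the frame's x, y, z axes.
In Python, from rig import robot, cams gives the robot as it stands.
- The arm moves only by the tool jog_arm, never from a script. Its argument "motion" is a list of rows, each an object with "dr": the turn, a rotation vector about the tool's x, y, z in rad, a list of three; "delta_pos": the shift along the tool's x, y, z in mm, a list of three; "hand": the closure in counts, from 0 (fully open) to 255 (shut). In form: [{"dr": [ax, ay, az], "delta_pos": [tx, ty, tz], "hand": hand}, ...]. A call has 1 to 20 rows; each row is the pose to reach, as a shift and turn from the pose commanded when the call began, along the tool's axes at that moment; what a row does not reach only later rows make up. A row lasts 1/12 s, in which the tool goes at most 41.7 mm and 7.16 degrees, less where a joint would pass 70% of its speed; a pose out of reach is approached as far as the arm can. A call with a gripper value outside its range is refused whole. The fingers move at their own pace and stop on an object; "force" is the grip in N (left out, the last holds). Time passes only in rows, so rows that repeat a pose let the fingers close. It gives the time, the measured TCP pose, the force and the opening at its end, in the units of the state.
- robot.get_obs(): the state, without advancing time (a new reading comes with each control period).
- cams.capture(name): name is "scene" or "top"; returns a dict with "color" (384x512x3 uint8, red, green, blue), "range_z" (384x512 float32, mm along the optical axis (not along the pixel's ray), 0 where there is no reading), "fx", "fy", "cx", "cy" (pixels), "dist_coeffs" ([k1, k2, p1, p2, k3] as OpenCV has them; the pictures are not rectified), "R" (3x3) and "t" (3): a world point X has camera coordinates R X + t. Camera axes: x right, y down, z forward; pixel columns grow to the right and rows downward; lengths in mm; the calibration is good to about 2 mm. A picture is of the moment at which its call begins.
- robot.sign_off(): hands the job in, once; it reports no verdict.
The state is a dict: "time": time; "joints": joint angles; "joint_vel": joint speeds; "effort": joint torques, N m; "position": TCP position; "tcp_rot": TCP orientation; "contact_force": force on the tool from outside, world axes, zero at the start; "moment": the same for the moment, N m; "gripper_width": opening from 0.0 (shut) to 1.0 (fully open).
Only numpy, scipy, OpenCV 4.12 (cv2) and the standard library are available. Lean on these libraries where they do the work, as an engineer would, in place of code of your own. Each camera call takes 0.05 s, during which the arm holds its last target. There are 200 camera calls.

TASK

One of the two aluminium parts cups is stuck in the steel holder bolted to the bench, its two ears caught under the holder's clips. Grip that cup by its rim, twist it until the ears are clear of the clips, pull it straight up out of the holder, and set it down gently, upright, on the floor of the shallow steel tray. Do not drop it, and leave the other cup where it stands.

Things in the scene. Friction and masses are not known exactly. Their poses are not given: they have to be found in the camera images.
- cup_center (a point): The stuck cup: round, pale aluminium, 0.3 kg, 54 mm outside diameter, 110 mm tall. Point: on its axis half-way up; z up. Its 74 mm flange, 40-44 mm above its underside, rests on the pot's rim, so the cup's rim is 126 mm above the table. Two flange ears, 16 mm wide, reach 46 mm out at its +x and -x, at first under the clips within 0.12 rad. Above the clips it is plain: grip across it at any yaw.
- holder: Steel holder fixed to the table: base 116 x 116 x 8 mm, pot 76 mm outside, rim 56 mm high. Clips at +x and -x, 24 mm wide, 67 mm high, reach in over the ears. Origin: pot axis, table height; z up. The cup turns easily either way but lifts only 1-3 mm until its ears are 0.5 rad past the clips; 0.9 rad (50 degrees) from the start surely clears them, then nothing else holds it.
- tray: Shallow square steel tray, fixed and empty: 140 x 140 mm outside, walls 4 mm thick and 16 mm high, top of the floor 4 mm above the table. The origin is at its centre at table height; z is up. Seated in the holder, the cup's underside is 16 mm above the table, so in the tray it stands 12 mm lower.
- spare_cup_center (a point): The other cup, identical to the stuck one (54 mm diameter, 110 mm tall, the same flange and ears), loose, standing free and upright on the table. Not to be moved. This point is on its axis half-way up, 55 mm above its underside.
Things that resemble listed ones, but are neither listed nor needed, are in the scene too. What is shaped like the part that bears cup_center but brown or turquoise is not meant.

How it is judged (in metres and radians):
On the way:
1. the cup is turned more than 20 degrees away from the clips while still seated in the holder (angle between the x axis of cup_center and the x axis of holder, either way round above 0.35 rad and z of cup_center in the frame of holder below 0.085 m and horizontal distance between cup_center and holder below 0.012 m), for 0.02 s.
At the end, for the whole second after the job is handed in: The cup that was stuck stands upright (within 10 degrees) and at rest on the floor of the tray, released, its axis within 50 mm of the tray's centre (anywhere its base lies flat inside the walls) (horizontal distance between cup_center and tray below 0.05 m and z of cup_center in the frame of tray between 0.052 and 0.065 m and angle between cup_center's own z axis and vertical below 0.18 rad and linear speed of cup below 0.03 m/s); the robot touches nothing.
It fails at once if the other cup is moved by more than 30 mm (distance of spare_cup_center from where it was at the start of the episode above 0.03 m).
It fails at once if the stuck cup is dropped (falls freely by more than about 3 cm) (linear speed of cup above 0.8 m/s and contact force between cup and the fingers below 0.1 N).
It also fails if it takes over 42 s, if anything falls off the work surface, if the arm or the gripper's body presses on something with over 40 N, if the wrist force passes 120 N, or if a joint passes its speed limit or range.

## Working session

There is one attempt and no reset: what is moved stays moved. The work goes in short steps, Python scripts to look and compute and a tool call to move; the robot and the scene stay as the last step left them, time stands still between calls to the robot, and variables do not carry over. Pictures are saved under pics/ and viewed, on a budget of 10 in all, crops included, one or two more only if the job needs it, and the job is handed in when it is done.

Besides the shell and the picture viewer there is one more tool, called after "Call:" as name(argument=value, ...) on one line, values as JSON. jog_arm: Moves the arm, as the interface text tells. Its arguments: {"type":"object","properties":{"motion":{"type":"array"},"force":{"type":"number"}},"required":["motion"]}

```bash
mkdir -p pics
cat > h.py <<'E'
import numpy as np, cv2
from rig import robot, cams
def cap(n):
    c=cams.capture(n); np.savez(f'{n}.npz',**c); return c
def K(c): return np.array([[c['fx'],0,c['cx']],[0,c['fy'],c['cy']],[0,0,1.]])
def cloud(c):
    h,w=c['range_z'].shape; v,u=np.mgrid[:h,:w]
    p=cv2.undistortPoints(np.stack([u,v],-1).reshape(-1,1,2).astype(np.float64),K(c),np.array(c['dist_coeffs'],float)).reshape(h,w,2)
    z=c['range_z'][...,None].astype(float); P=np.concatenate([p*z,z],-1)
    X=(P-np.array(c['t']).ravel())@np.array(c['R']); X[c['range_z']==0]=np.nan
    return X
E
python3 - <<'E'
from h import *
for n in('scene','top'):
    c=cap(n); cv2.imwrite(f'pics/{n}0.png',cv2.cvtColor(c['color'],cv2.COLOR_RGB2BGR)); print(n,-np.array(c['R']).T@np.array(c['t']).ravel())
s=robot.get_obs(); print(s['time'],s['tcp_rot'],s['gripper_width'],robot.tip_reach)
E
```

```text
scene [-44.73783629 774.87310135 484.27918785]
top [335.15684671  -9.84958464 981.35728045]
0.1 [[ 9.01397763e-01  4.32991676e-01 -5.29690932e-04]
 [ 4.32991995e-01 -9.01397267e-01  9.47922128e-04]
 [-6.70195672e-05 -1.08380682e-03 -9.99999410e-01]] 1.0014616530856144 17.0
```

View pics/scene0.png

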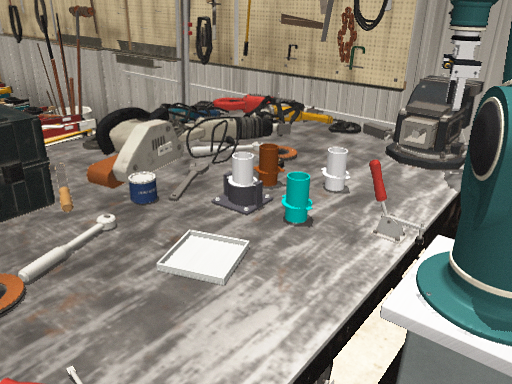

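View pics/top0.png

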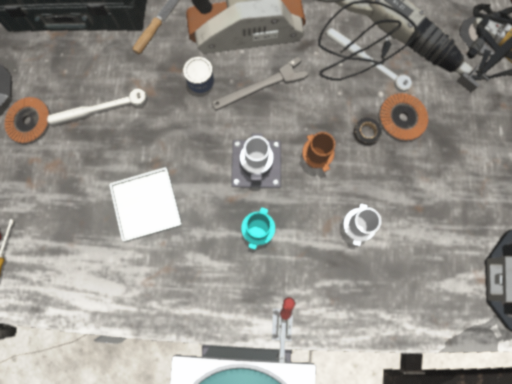

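The stuck cup is in its holder at scene (243,170) / top (257,150). The spare is at top (362,222), the tray at top (145,204), and there are turquoise and brown decoys nearby.

```bash
cat > m.py <<'E'
from h import *
c=dict(np.load('top.npz')); X=cloud(c); col=c['color'].astype(int)
hsv=cv2.cvtColor(c['color'],cv2.COLOR_RGB2HSV)
def circ(name,u,v,r,z0,z1):
    m=np.zeros(X.shape[:2],bool); m[v-r:v+r,u-r:u+r]=1
    p=X[m]; p=p[(p[:,2]>z0)&(p[:,2]<z1)]
    (cx,cy),rad=cv2.minEnclosingCircle(p[:,:2].astype(np.float32)); print(name,len(p),'circ',cx,cy,rad,'median',np.median(p,0))
    return p
circ('cup rim',257,150,26,119,132)
circ('spare rim',362,222,26,103,116)
circ('brown',320,148,26,103,116)
circ('turq',258,228,26,103,116)
p=circ('tray wall',145,204,44,11,22)
print('tray rect',cv2.minAreaRect(p[:,:2].astype(np.float32)))
p=circ('base',257,162,32,5,12); print(cv2.minAreaRect(p[:,:2].astype(np.float32)))
p=circ('clips',257,152,32,63,71); 
for f in (60,57,55): pass
np.set_printoptions(precision=0,suppress=True)
print(p[::max(1,len(p)//25)])
# rays of tray outline
m=((hsv[...,1]<25)&(hsv[...,2]>215)).astype(np.uint8); m[:, :100]=0;m[:,190:]=0;m[:160]=0;m[250:]=0
cs=max(cv2.findContours(m,0,1)[0],key=cv2.contourArea).astype(float)
q=cv2.undistortPoints(cs,K(c),c['dist_coeffs'].astype(float)).reshape(-1,2)
R=c['R'];t=c['t'].ravel();C=-R.T@t; d=np.c_[q,np.ones(len(q))]@R
W=C+d*((16-C[2])/d[:,2])[:,None]; print('tray color',cv2.minAreaRect(W[:,:2].astype(np.float32)))
# scene
c=dict(np.load('scene.npz')); X=cloud(c)
circ('scene cup',243,160,20,121,130); circ('scene tray',204,255,50,12,20)
# tall things nearby
c=dict(np.load('top.npz')); X=cloud(c); print('max z near tray->cup',np.nanmax(X[120:250,100:280,2]))
E
python3 m.py
python3 - <<'E'
import cv2
a=cv2.imread('pics/top0.png')[110:200,210:300]; b=cv2.imread('pics/scene0.png')[140:230,200:290]
cv2.imwrite('pics/crop.png',cv2.resize(cv2.hconcat([a,b]),(800,400),interpolation=2))
E
```

```text
cup rim 127 circ 600.8896484375 -1.2488034963607788 27.455434799194336 median [602.47784953  -0.70790935 124.41024179]
spare rim 137 circ 462.6353454589844 -240.1518096923828 27.61834144592285 median [ 462.15360449 -238.83687864  108.2568138 ]
brown 131 circ 622.8145141601562 -142.07550048828125 27.960899353027344 median [ 620.21957123 -142.87700613  107.49981913]
turq 124 circ 443.5699768066406 -13.713605880737305 26.90999412536621 median [444.2335083  -12.93700828 108.19375414]
tray wall 428 circ 488.01800537109375 250.9667205810547 98.21807098388672 median [488.08344206 248.05233185  14.15692682]
tray rect ((487.5796813964844, 251.05728149414062), (142.9922332763672, 142.16148376464844), 19.6563720703125)
base 960 circ 601.5650634765625 -1.4323692321777344 78.9909896850586 median [582.94190391   9.46044778   7.04449366]
((600.4212646484375, -1.4520950317382812), (115.68595886230469, 115.49345397949219), 1.8131637573242188)
clips 140 circ 600.3665161132812 -0.7602090835571289 54.1110725402832 median [575.53805338  -1.77910587  65.99086429]
[[653.  12.  65.]
 [654.   1.  64.]
 [653. -10.  68.]
 [652.   1.  63.]
 [651. -10.  66.]
 [649.  -2.  66.]
 [645.  12.  66.]
 [626.   2.  64.]
 [623.   8.  64.]
 [620. -14.  69.]
 [615. -21.  70.]
 [610. -24.  66.]
 [585. -23.  64.]
 [579. -16.  69.]
 [577. -14.  67.]
 [575.  -5.  64.]
 [560.  -2.  68.]
 [558.   3.  65.]
 [558. -11.  67.]
 [556.   0.  65.]
 [556. -11.  66.]
 [553.   2.  67.]
 [554.  -9.  64.]
 [551.  -0.  69.]
 [552. -11.  66.]
 [549.   2.  68.]
 [549.  -9.  68.]
 [547.   2.  65.]]
tray color ((486.9468994140625, 250.83401489257812), (140.5594482421875, 140.9750213623047), 19.64662742614746)
scene cup 72 circ 598.2420654296875 -0.7803033590316772 28.86441421508789 median [597.   2. 123.]
scene tray 427 circ 507.53955078125 190.72125244140625 151.1132354736328 median [482. 273.  14.]
max z near tray->cup 128.00581809720026
```

View pics/crop.png

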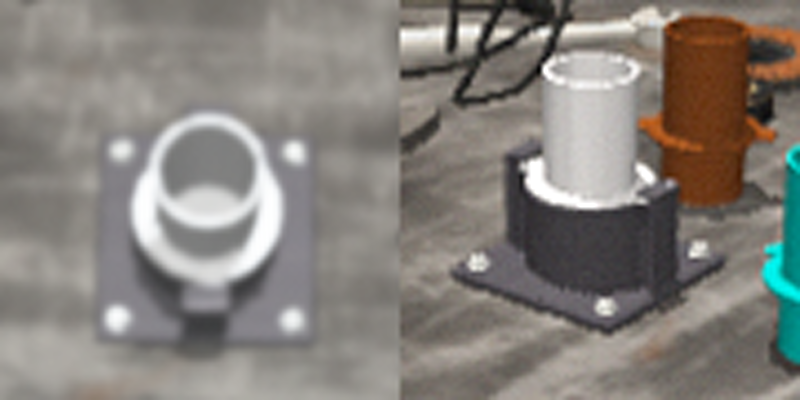

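The top and scene views agree: the cup rim is at about (600.6, -1) and z≈125, with radius 27. The clips lie along world x, and the tray is at (487, 251). I'll move above the cup.

Call:
jog_arm(motion=[{"dr": [0, 0, -0.011], "delta_pos": [5.4, -3.6, 0], "hand": 0}, {"dr": [0, 0, -0.045], "delta_pos": [21.6, -14.6, 0], "hand": 0}, {"dr": [0, 0, -0.1], "delta_pos": [48.7, -32.8, 0], "hand": 0}, {"dr": [0, 0, -0.168], "delta_pos": [81.2, -54.6, 0], "hand": 0}, {"dr": [0, 0, -0.235], "delta_pos": [113.6, -76.4, 0], "hand": 0}, {"dr": [0, 0, -0.302], "delta_pos": [146.1, -98.3, 0], "hand": 0}, {"dr": [0, 0, -0.37], "delta_pos": [178.5, -120.1, 0], "hand": 0}, {"dr": [0, 0, -0.437], "delta_pos": [211, -142, 0], "hand": 0}, {"dr": [0, 0, -0.504], "delta_pos": [243.5, -163.8, 0], "hand": 0}, {"dr": [0, 0, -0.571], "delta_pos": [275.9, -185.6, 0], "hand": 0}, {"dr": [0, 0, -0.638], "delta_pos": [308.4, -207.5, 0], "hand": 0}, {"dr": [0, 0, -0.706], "delta_pos": [340.8, -229.3, 0], "hand": 0}, {"dr": [0, 0, -0.773], "delta_pos": [373.3, -251.2, 0], "hand": 0}, {"dr": [0, 0, -0.84], "delta_pos": [405.8, -273, 0], "hand": 0}, {"dr": [0, 0, -0.907], "delta_pos": [438.2, -294.8, 0], "hand": 0}, {"dr": [0, 0, -0.974], "delta_pos": [470.7, -316.7, 0], "hand": 0}, {"dr": [0, 0, -1.03], "delta_pos": [497.7, -334.9, 0], "hand": 0}, {"dr": [0, 0, -1.075], "delta_pos": [519.4, -349.4, 0], "hand": 0}, {"dr": [0, 0, -1.109], "delta_pos": [535.6, -360.4, 0], "hand": 0}, {"dr": [0, 0, -1.12], "delta_pos": [541, -364, 0], "hand": 0}], force=30)

```text
time: 1.77
position: [601.2, 2.8, 222.2]
tcp_rot: [[-0.003, 1.0, -0.0], [1.0, 0.003, 0.001], [0.001, -0.0, -1.0]]
contact_force: [0.1, -0.3, -0.6]
gripper_width: 1.001
```

Call:
jog_arm(motion=[{"dr": [0, 0, 0], "delta_pos": [0, 0, 10], "hand": 0}, {"dr": [0, 0, 0], "delta_pos": [0, 0, 30], "hand": 0}, {"dr": [0, 0, 0], "delta_pos": [0, 0, 45], "hand": 0}, {"dr": [0, 0, 0], "delta_pos": [0, 0, 52], "hand": 0}, {"dr": [0, 0, 0], "delta_pos": [0, 0, 52], "hand": 0}, {"dr": [0, 0, 0], "delta_pos": [0, 0, 52], "hand": 0}])

```text
time: 2.27
position: [600.4, -1.8, 170.5]
tcp_rot: [[0.004, 1.0, -0.0], [1.0, -0.004, -0.0], [-0.0, -0.0, -1.0]]
contact_force: [-0.0, -0.8, 1.1]
gripper_width: 0.997
```

Run:
```python
from h import *
c=cap('scene'); cv2.imwrite('pics/s1.png',cv2.resize(cv2.cvtColor(c['color'],4)[60:250,140:390],(750,570)))
s=robot.get_obs(); print(s['time'],s['position'],s['joints'])
```

```text
2.3167 [600.77548209  -1.53409999 171.0734796 ] [ 0.31344942  0.46741226 -0.47511094  1.71368279  0.24468663  1.01905758
 -0.25093219]
```

View pics/s1.png

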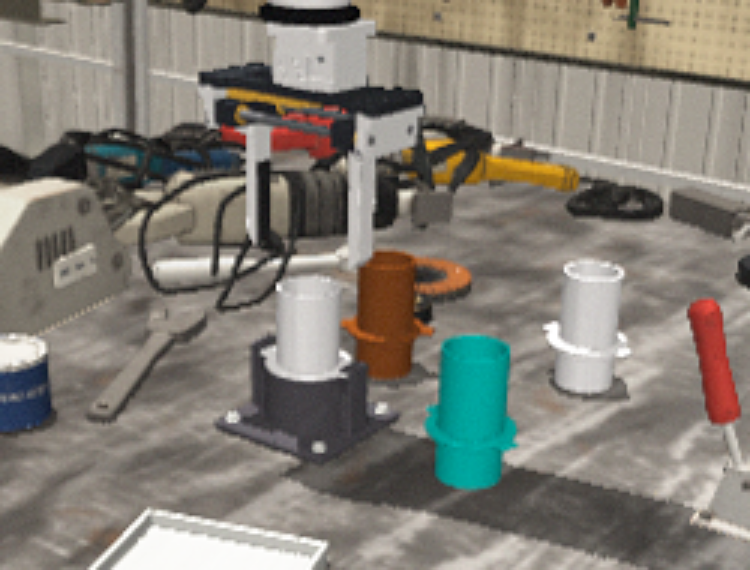

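The fingers (crop x≈258 and 362) straddle the cup, which is centred at x≈310. I'll descend and grip.

Call:
jog_arm(motion=[{"dr": [0, 0, 0], "delta_pos": [0, 0, 10], "hand": 0}, {"dr": [0, 0, 0], "delta_pos": [0, 0, 28], "hand": 0}, {"dr": [0, 0, 0], "delta_pos": [0, 0, 46], "hand": 0}, {"dr": [0, 0, 0], "delta_pos": [0, 0, 60], "hand": 0}, {"dr": [0, 0, 0], "delta_pos": [0, 0, 67], "hand": 0}, {"dr": [0, 0, 0], "delta_pos": [0, 0, 67], "hand": 0}, {"dr": [0, 0, 0], "delta_pos": [0, 0, 67], "hand": 255}, {"dr": [0, 0, 0], "delta_pos": [0, 0, 67], "hand": 255}, {"dr": [0, 0, 0], "delta_pos": [0, 0, 67], "hand": 255}, {"dr": [0, 0, 0], "delta_pos": [0, 0, 67], "hand": 255}, {"dr": [0, 0, 0], "delta_pos": [0, 0, 67], "hand": 255}, {"dr": [0, 0, 0], "delta_pos": [0, 0, 67], "hand": 255}, {"dr": [0, 0, 0], "delta_pos": [0, 0, 67], "hand": 255}, {"dr": [0, 0, 0], "delta_pos": [0, 0, 67], "hand": 255}, {"dr": [0, 0, 0], "delta_pos": [0, 0, 67], "hand": 255}, {"dr": [0, 0, 0], "delta_pos": [0, 0, 67], "hand": 255}], force=30)

```text
time: 3.65
position: [600.7, -1.0, 103.6]
tcp_rot: [[0.003, 1.0, 0.0], [1.0, -0.003, -0.0], [-0.0, 0.0, -1.0]]
contact_force: [-3.1, -1.2, 5.6]
gripper_width: 0.564
```

Gripped at a width of about 53 mm. Now I'll twist about 60 degrees.

Call:
jog_arm(motion=[{"dr": [0, 0, -0.03], "delta_pos": [0, 0, 0], "hand": 255}, {"dr": [0, 0, -0.09], "delta_pos": [0, 0, 0], "hand": 255}, {"dr": [0, 0, -0.15], "delta_pos": [0, 0, 0], "hand": 255}, {"dr": [0, 0, -0.21], "delta_pos": [0, 0, 0], "hand": 255}, {"dr": [0, 0, -0.27], "delta_pos": [0, 0, 0], "hand": 255}, {"dr": [0, 0, -0.33], "delta_pos": [0, 0, 0], "hand": 255}, {"dr": [0, 0, -0.39], "delta_pos": [0, 0, 0], "hand": 255}, {"dr": [0, 0, -0.45], "delta_pos": [0, 0, 0], "hand": 255}, {"dr": [0, 0, -0.51], "delta_pos": [0, 0, 0], "hand": 255}, {"dr": [0, 0, -0.57], "delta_pos": [0, 0, 0], "hand": 255}, {"dr": [0, 0, -0.63], "delta_pos": [0, 0, 0], "hand": 255}, {"dr": [0, 0, -0.69], "delta_pos": [0, 0, 0], "hand": 255}, {"dr": [0, 0, -0.75], "delta_pos": [0, 0, 0], "hand": 255}, {"dr": [0, 0, -0.81], "delta_pos": [0, 0, 0], "hand": 255}, {"dr": [0, 0, -0.87], "delta_pos": [0, 0, 0], "hand": 255}, {"dr": [0, 0, -0.93], "delta_pos": [0, 0, 0], "hand": 255}, {"dr": [0, 0, -0.99], "delta_pos": [0, 0, 0], "hand": 255}, {"dr": [0, 0, -1.05], "delta_pos": [0, 0, 0], "hand": 255}, {"dr": [0, 0, -1.05], "delta_pos": [0, 0, 0], "hand": 255}, {"dr": [0, 0, -1.05], "delta_pos": [0, 0, 0], "hand": 255}])

```text
time: 5.32
position: [598.6, -2.2, 103.7]
tcp_rot: [[-0.866, 0.501, -0.005], [0.501, 0.866, -0.002], [0.003, -0.004, -1.0]]
contact_force: [-22.1, -5.4, 24.3]
gripper_width: 0.566
```

Run:
```python
from h import *
c=cap('scene'); cv2.imwrite('pics/s2.png',cv2.resize(cv2.cvtColor(c['color'],4)[120:220,190:300],(770,595 if 0 else 600),interpolation=2))
s=robot.get_obs(); print(s['time'],s['position'],s['joints'],s['contact_force'],s['moment'])
```

```text
5.3667 [598.56303331  -2.10968228 103.63463339] [ 0.46026773  0.60630005 -0.68583556  1.75800172  0.46192358  0.94961762
  0.63023891] [-21.97038769  -6.26913798  25.14179173] [-1.6760314   5.04176472 -0.50110503]
```

View pics/s2.png

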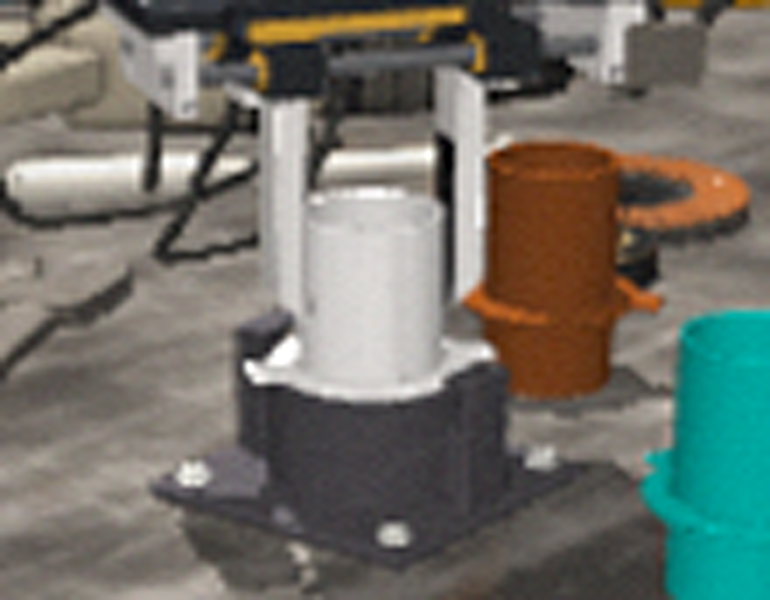

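The ears have swung well out from under the clips: the left ear is at crop (255,370) and the right one is behind the pot at (490,350). There is about 2 mm of lateral load. I'll relieve that, then lift slowly.

Call:
jog_arm(motion=[{"dr": [0, 0, -1e-09], "delta_pos": [0.6, -1, 0], "hand": 255}, {"dr": [0, 0, 0], "delta_pos": [1.2, -1.9, 0], "hand": 255}, {"dr": [0, 0, 0], "delta_pos": [1.2, -1.9, 0], "hand": 255}, {"dr": [0, 0, 0], "delta_pos": [1.2, -1.9, -2], "hand": 255}, {"dr": [0, 0, 0], "delta_pos": [1.2, -1.9, -4], "hand": 255}, {"dr": [0, 0, 0], "delta_pos": [1.2, -1.9, -6], "hand": 255}, {"dr": [0, 0, 0], "delta_pos": [1.2, -1.9, -8], "hand": 255}, {"dr": [0, 0, 0], "delta_pos": [1.2, -1.9, -8], "hand": 255}])

```text
time: 6.03
position: [599.1, -2.0, 111.9]
tcp_rot: [[-0.866, 0.5, 0.001], [0.5, 0.866, 0.0], [-0.001, 0.0, -1.0]]
contact_force: [-0.3, 0.2, -2.5]
gripper_width: 0.56
```

Run:
```python
from h import *
c=cap('scene'); cv2.imwrite('pics/s3.png',cv2.resize(cv2.cvtColor(c['color'],4)[120:220,190:300],(770,600),interpolation=2))
s=robot.get_obs(); print(s['time'],s['position'],s['tcp_rot'],s['joints'],s['contact_force'],s['moment'])
```

```text
6.0833 [598.99973593  -2.09382321 111.72431979] [[-8.65876113e-01  5.00257995e-01  7.04124604e-04]
 [ 5.00258136e-01  8.65876317e-01  2.76791411e-05]
 [-5.95838107e-04  3.76210769e-04 -9.99999752e-01]] [ 0.46752779  0.59435157 -0.69293003  1.75638374  0.4533573   0.95593091
  0.6381679 ] [-0.47562123  0.72496632 -2.98731063] [ 0.07243851 -0.13380235 -0.02100791]
```

View pics/s3.png

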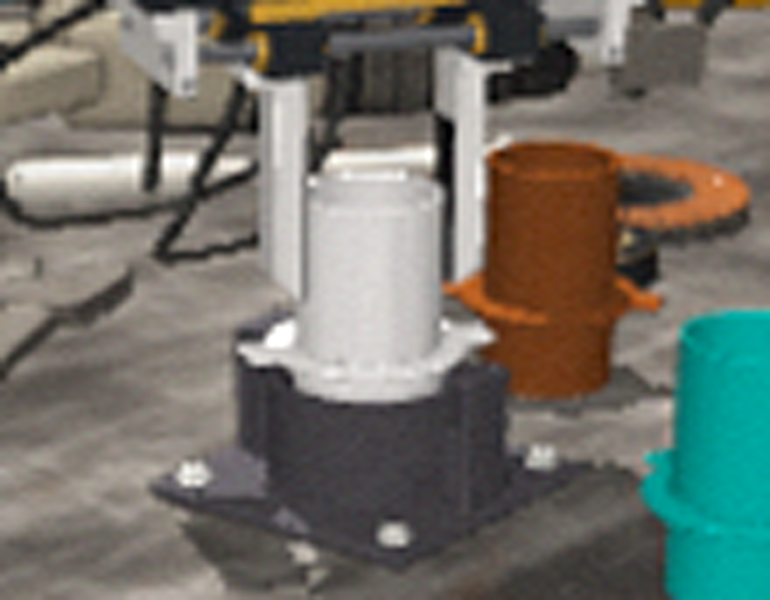

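The cup is coming up freely, showing only its 3 N weight. I'll lift it clear.

Call:
jog_arm(motion=[{"dr": [0, 0, 0], "delta_pos": [0, 0, -4], "hand": 255}, {"dr": [0, 0, 0], "delta_pos": [0, 0, -12], "hand": 255}, {"dr": [0, 0, 0], "delta_pos": [0, 0, -22], "hand": 255}, {"dr": [0, 0, 0], "delta_pos": [0, 0, -34], "hand": 255}, {"dr": [0, 0, 0], "delta_pos": [0, 0, -46], "hand": 255}, {"dr": [0, 0, 0], "delta_pos": [0, 0, -58], "hand": 255}, {"dr": [0, 0, 0], "delta_pos": [0, 0, -66], "hand": 255}, {"dr": [0, 0, 0], "delta_pos": [0, 0, -70], "hand": 255}, {"dr": [0, 0, 0], "delta_pos": [0, 0, -70], "hand": 255}])

```text
time: 6.83
position: [599.0, -2.1, 182.5]
tcp_rot: [[-0.866, 0.5, 0.001], [0.5, 0.866, -0.0], [-0.001, 0.0, -1.0]]
contact_force: [0.5, 0.3, -3.3]
gripper_width: 0.563
```

Run:
```python
from h import *
s=robot.get_obs(); R=np.array(s['tcp_rot']); p=np.array(s['position']); print(s['time'],p,s['contact_force'],s['gripper_width'])
print(R.T@(np.array([487.2,251,p[2]])-p))
```

```text
6.8333 [599.03373534  -2.07922253 182.51727697] [ 0.45352756  0.32584891 -3.32246306] 0.5629889793797428
[ 2.23441312e+02  1.63186453e+02 -1.97450212e-01]
```

Call:
jog_arm(motion=[{"dr": [0, 0, 0], "delta_pos": [4, 3, 0], "hand": 255}, {"dr": [0, 0, 0], "delta_pos": [14, 10, 0], "hand": 255}, {"dr": [0, 0, 0], "delta_pos": [30, 22, 0], "hand": 255}, {"dr": [0, 0, 0], "delta_pos": [50, 36.5, 0], "hand": 255}, {"dr": [0, 0, 0], "delta_pos": [71, 52, 0], "hand": 255}, {"dr": [0, 0, 0], "delta_pos": [92, 67, 0], "hand": 255}, {"dr": [0, 0, 0], "delta_pos": [113, 82.5, 0], "hand": 255}, {"dr": [0, 0, 0], "delta_pos": [134, 98, 0], "hand": 255}, {"dr": [0, 0, 0], "delta_pos": [155, 113, 0], "hand": 255}, {"dr": [0, 0, 0], "delta_pos": [176, 128.5, 0], "hand": 255}, {"dr": [0, 0, 0], "delta_pos": [196, 143, 0], "hand": 255}, {"dr": [0, 0, 0], "delta_pos": [211, 154, 0], "hand": 255}, {"dr": [0, 0, 0], "delta_pos": [220, 160.5, 0], "hand": 255}, {"dr": [0, 0, 0], "delta_pos": [223.5, 163, 0], "hand": 255}, {"dr": [0, 0, 0], "delta_pos": [223.5, 163, 10], "hand": 255}, {"dr": [0, 0, 0], "delta_pos": [223.5, 163, 26], "hand": 255}, {"dr": [0, 0, 0], "delta_pos": [223.5, 163, 44], "hand": 255}, {"dr": [0, 0, 0], "delta_pos": [223.5, 163, 58], "hand": 255}, {"dr": [0, 0, 0], "delta_pos": [223.5, 163, 66], "hand": 255}, {"dr": [0, 0, 0], "delta_pos": [223.5, 163, 70], "hand": 255}])

```text
time: 8.5
position: [486.4, 250.0, 109.9]
tcp_rot: [[-0.865, 0.501, -0.002], [0.501, 0.865, -0.001], [0.001, -0.001, -1.0]]
contact_force: [0.4, 0.1, -2.8]
gripper_width: 0.563
```

Run:
```python
from h import *
c=cap('scene'); cv2.imwrite('pics/s4.png',cv2.resize(cv2.cvtColor(c['color'],4)[130:300,100:320],(770,595),interpolation=2))
s=robot.get_obs(); print(s['time'],s['position'],s['tcp_rot'],s['joints'],s['contact_force'],s['gripper_width'])
```

```text
8.55 [486.43839398 250.25564144 110.0874845 ] [[-8.65630684e-01  5.00680512e-01 -1.59501482e-03]
 [ 5.00681717e-01  8.65631341e-01 -4.47999140e-04]
 [ 1.15639038e-03 -1.18639656e-03 -9.99998628e-01]] [ 0.06597836  0.53189933 -0.76117494  1.88511528  0.4587395   0.90888533
  0.12963814] [-0.96057831 -0.5141947  -4.0031344 ] 0.5615646688037919
```

View pics/s4.png

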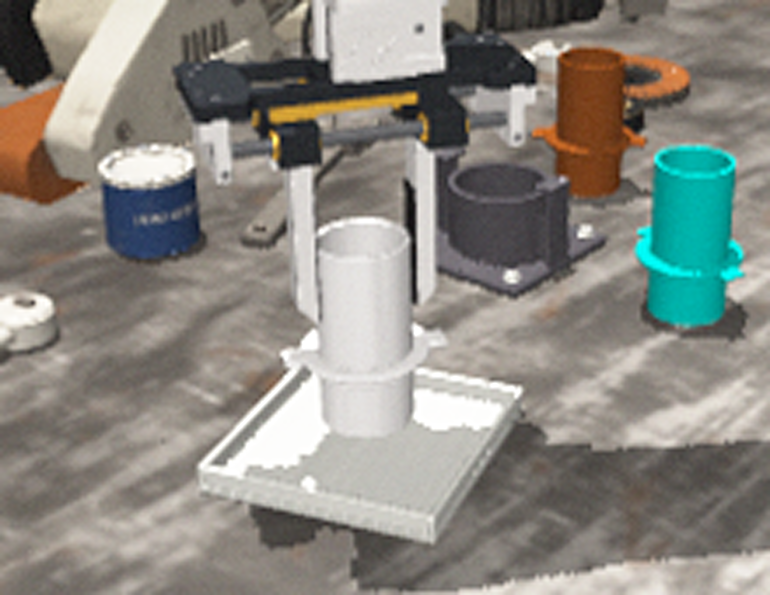

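The cup is upright over the middle of the tray, with its base at crop (367,430). I'll lower it slowly.

Call:
jog_arm(motion=[{"dr": [0, 0, 0], "delta_pos": [0, 0, 4], "hand": 255}, {"dr": [0, 0, 0], "delta_pos": [0, 0, 8], "hand": 255}, {"dr": [0, 0, 0], "delta_pos": [0, 0, 11], "hand": 255}, {"dr": [0, 0, 0], "delta_pos": [0, 0, 14], "hand": 255}, {"dr": [0, 0, 0], "delta_pos": [0, 0, 16], "hand": 255}, {"dr": [0, 0, 0], "delta_pos": [0, 0, 18], "hand": 255}, {"dr": [0, 0, 0], "delta_pos": [0, 0, 19], "hand": 255}, {"dr": [0, 0, 0], "delta_pos": [0, 0, 19], "hand": 255}, {"dr": [0, 0, 0], "delta_pos": [0, 0, 19], "hand": 255}])

```text
time: 9.3
position: [486.7, 250.9, 92.5]
tcp_rot: [[-0.866, 0.5, -0.0], [0.5, 0.866, 0.0], [0.0, 0.0, -1.0]]
contact_force: [0.1, -0.1, -2.4]
gripper_width: 0.56
```

Call:
jog_arm(motion=[{"dr": [0, 0, 0], "delta_pos": [0, 0, 0.5], "hand": 255}, {"dr": [0, 0, 0], "delta_pos": [0, 0, 1], "hand": 255}, {"dr": [0, 0, 0], "delta_pos": [0, 0, 1], "hand": 255}, {"dr": [0, 0, 0], "delta_pos": [0, 0, 1], "hand": 255}])

```text
time: 9.63
position: [486.7, 250.9, 91.5]
tcp_rot: [[-0.866, 0.5, 0.0], [0.5, 0.866, 0.0], [0.0, 0.0, -1.0]]
contact_force: [-0.5, 0.2, -2.6]
gripper_width: 0.563
```

Call:
jog_arm(motion=[{"dr": [0, 0, 0], "delta_pos": [0, 0, 0.5], "hand": 255}, {"dr": [0, 0, 0], "delta_pos": [0, 0, 1], "hand": 255}, {"dr": [0, 0, 0], "delta_pos": [0, 0, 1], "hand": 255}, {"dr": [0, 0, 0], "delta_pos": [0, 0, 1], "hand": 255}])

```text
time: 9.97
position: [486.7, 251.1, 91.3]
tcp_rot: [[-0.866, 0.5, 0.0], [0.5, 0.866, -0.0], [-0.001, -0.0, -1.0]]
contact_force: [-6.2, -2.8, 16.5]
gripper_width: 0.559
```

Contact with the floor: 16 N upward at z = 91.3, against an expected 91.6. I'll ease the load, release and retreat upward.

Call:
jog_arm(motion=[{"dr": [0, 0, 0], "delta_pos": [0, 0, -0.5], "hand": 255}, {"dr": [0, 0, 0], "delta_pos": [0, 0, -0.5], "hand": 90}, {"dr": [0, 0, 0], "delta_pos": [0, 0, -0.5], "hand": 60}, {"dr": [0, 0, 0], "delta_pos": [0, 0, -0.5], "hand": 30}, {"dr": [0, 0, 0], "delta_pos": [0, 0, -0.5], "hand": 0}, {"dr": [0, 0, 0], "delta_pos": [0, 0, -0.5], "hand": 0}, {"dr": [0, 0, 0], "delta_pos": [0, 0, -0.5], "hand": 0}, {"dr": [0, 0, 0], "delta_pos": [0, 0, -0.5], "hand": 0}, {"dr": [0, 0, 0], "delta_pos": [0, 0, -0.5], "hand": 0}, {"dr": [0, 0, 0], "delta_pos": [0, 0, -5], "hand": 0}, {"dr": [0, 0, 0], "delta_pos": [0, 0, -15], "hand": 0}, {"dr": [0, 0, 0], "delta_pos": [0, 0, -32], "hand": 0}, {"dr": [0, 0, 0], "delta_pos": [0, 0, -52], "hand": 0}, {"dr": [0, 0, 0], "delta_pos": [0, 0, -72], "hand": 0}, {"dr": [0, 0, 0], "delta_pos": [0, 0, -90], "hand": 0}, {"dr": [0, 0, 0], "delta_pos": [0, 0, -100], "hand": 0}, {"dr": [0, 0, 0], "delta_pos": [0, 0, -100], "hand": 0}, {"dr": [0, 0, 0], "delta_pos": [0, 0, -100], "hand": 0}])

```text
time: 11.47
position: [486.8, 250.7, 190.5]
tcp_rot: [[-0.866, 0.5, 0.001], [0.5, 0.866, -0.0], [-0.001, 0.0, -1.0]]
contact_force: [-0.9, -0.1, 0.1]
gripper_width: 1.0
```

Run:
```python
from h import *
c=cap('scene'); cv2.imwrite('pics/s5.png',cv2.resize(cv2.cvtColor(c['color'],4)[100:300,100:370],(770,570),interpolation=2))
X=cloud(c)[150:280,140:260].reshape(-1,3)
p=X[(np.hypot(X[:,0]-487,X[:,1]-251)<50)&(X[:,2]>106)&(X[:,2]<120)]
print('rim',len(p),cv2.minEnclosingCircle(p[:,:2].astype(np.float32)),np.percentile(p[:,2],[5,50,95]))
X=cloud(c)[120:210,310:370].reshape(-1,3); p=X[(X[:,2]>103)&(X[:,2]<116)&(np.hypot(X[:,0]-462,X[:,1]+240)<60)]; print('spare',cv2.minEnclosingCircle(p[:,:2].astype(np.float32)))
s=robot.get_obs(); print(s['time'],s['position'],s['contact_force'],s['gripper_width'])
```

```text
rim 210 ((488.19830322265625, 251.28359985351562), 27.9527587890625) [106.32577794 110.24075904 112.79071588]
spare ((461.89544677734375, -237.73135375976562), 28.004528045654297)
11.5167 [486.45925591 250.57169876 189.87396423] [-0.11452354 -0.3754247   0.44078615] 0.998912433161984
```

View pics/s5.png

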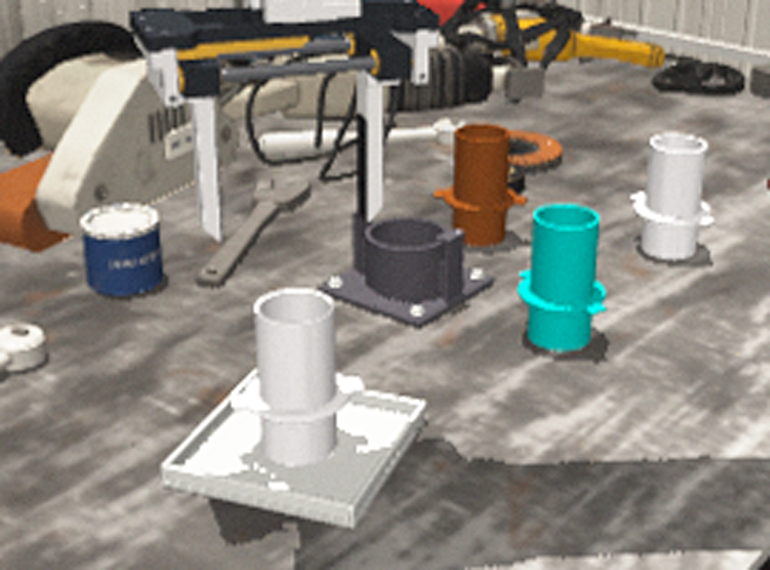

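The cup stands upright in the middle of the tray, with its base at crop (300,455). The gripper is clear above it and the spare cup hasn't moved.

```bash
python3 -c "
from rig import robot
print(robot.sign_off())"
```

```text
the job is handed in; nothing more can be done
None
```

The stuck cup is out of its holder and standing upright in the steel tray, and I handed the job in at about 11.5 s. The hand-in reports no verdict.

- **What I did:** I gripped the cup across its rim at 30 N, twisted it about 60 degrees while it was seated, and checked in a picture that the ears were clear of the clips. I then lifted it straight up, carried it over and lowered it until it touched the tray floor. After that I released it and backed 100 mm straight up.
- **Cup position:** The last check put its axis at about (488, 251), within about 1 mm of the tray centre at (487, 251). Its rim measured 110–113 mm high against an expected 114, which is within the depth noise.
- **Robot clear:** The gripper was fully open and read almost no contact force.
- **Other cup:** The spare cup measured within about 3 mm of where it started, which is about the measuring error.
- **Loads along the way:** The twist left about 22 N sideways and 25 N upward at the wrist because the grip was 2 mm off-centre. I eased that before lifting. Setting the cup down showed 16 N at most.

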